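# Build the sieve stack on the shaker

### The arm

A 6-joint arm with a two-finger parallel gripper is mounted at the origin on a cart in front of the work surface, level with it; the furniture and walls round the work are solid. World frame = base frame: x ahead of the robot, y to its left, z up, the work surface at z = 0. Lengths are in m, angles in rad, forces in N, time in s.
With the tool pointing down it reaches from about 0.275 to 0.85 m from the base axis. Payload 19 kg.
Tool frame: the origin (TCP) lies midway between the tips of the shut fingers; the grasp point (between the pads) lies 19 mm behind it (r.pinch_z is the x of the grasp point in the tool frame, in m); x points along the fingers, y is the direction in which the jaws open and shut, and the axes are right-handed (so a half turn about x gives the same grasp; the last joint's range is limited). The gripper opens to 85 mm and grips with 20 to 120 N. Pads are 22 mm wide; open, the fingers measure 114 mm over their backs; the gripper's body (76 mm by 85 mm) begins 54 mm behind the grasp point. The pads swing forward as they close: fully open they stand 13 mm farther back than shut.
Start: joints at [-1.235, 0.15, 1.437, -0, 1.554, -0.134], TCP at [0.26, -0.513, 0.231] pointing down, gripper open.
Joint ranges: [-2.8, 2.8], [-0.68, 2.1], [0.12, 2.68], [-1.39, 4.53], [0.16, 2.79], [-2.81, 2.81]. Speed limits (rad/s): [1.89, 1.89, 2.22, 3.01, 3.01, 3.01].

### API

Orientations are given as a unit quaternion [w, x, y, z].
In Python, from cell import r gives the robot as it stands.
- The arm moves only by the tool step_arm, never from a script. Its argument "targets" is a list of rows, each a list of 7 numbers: the closure, from 0 (fully open) to 1 (shut), then the shift along the tool's x, y, z in m, then the turn, a rotation vector about the tool's x, y, z in rad. In form: [[fingers, tx, ty, tz, wx, wy, wz], ...]. A call has 1 to 8 rows; each row shifts and turns the pose as measured when the row begins, along the tool's axes as they then stand; what a row does not reach is not made up. A row lasts 1/8 s, in which the tool goes at most 62.5 mm and 10.7 degrees, less where a joint would pass 70% of its speed; a pose out of reach is approached as far as the arm can. A call with a gripper value outside its range is refused whole. The fingers move at their own pace and stop on an object; "newtons" is the grip in N (left out, the last holds). Time passes only in rows, so rows that do not move let the fingers close. It gives the time, the measured TCP pose, the force and the opening at its end, in the units of the state.
- r.sense(): the state, without advancing time (a new reading comes with each control period).
- r.capture(name): name is "scene" or "side" or "wrist"; returns (picture, depth): 384x512x3 uint8, red, green, blue; 384x512 float32, m along the optical axis (not along the pixel's ray), 0 where there is no reading.
- r.camera_params(name): a dict with "fx", "fy", "cx", "cy" (pixels), "dist_coeffs" ([k1, k2, p1, p2, k3] as OpenCV has them; the pictures are not rectified), "R" (3x3) and "t" (3): a world point X has camera coordinates R X + t. Camera axes: x right, y down, z forward; pixel columns grow to the right and rows downward; lengths in m; the calibration is good to about 2 mm. A picture is of the moment at which its call begins: read the wrist's pose just before it. camera_params takes no time and is no camera call; for the wrist camera it gives the pose at the moment of the call.
- r.sign_off(): hands the job in, once; it reports no verdict.
Trained networks look in the newest picture that a camera, given by its name, has taken for a name from the list of things; names that differ only in an ending like _2 or _b are one class to them, and where a whole thing is asked for, a point or a joint stands for the part that bears it (a point fixed in the world has none). Each returns a list of dicts, best first, with "conf" (0 to 1); they miss things now and then, are a little off and sometimes report something else, mostly with a low value. They report only what shows in the picture. A call takes as long as a camera call. They do not tell look-alikes from the thing itself.
- r.masks_of(camera, label): "mask" (384x512 bool, what is visible of it) and "xy" ([column, row] in pixels, amid what is visible of it).
- r.spot_point(camera, label): "xy" ([column, row] in pixels: a listed point, or the origin of a listed thing).
The state is a dict: "time": time; "joint_positions": joint angles; "joint_vel": joint speeds; "effort": joint torques, N m; "eef_pos": TCP position; "ee_rot": TCP orientation; "contact_force": force on the tool from outside, world axes, zero at the start; "moment": the same for the moment, N m; "finger_gap": finger opening in m.
Only numpy, scipy, OpenCV 4.12 (cv2) and the standard library are available. Lean on these libraries where they do the work, as an engineer would, in place of code of your own. Each camera call takes 0.05 s, during which the arm holds its last target. There are 200 camera calls.

### The job

Set up the sieve stack for the next sample on the pan of the little sieve shaker: the finest sieve on the pan, the medium one on that, the coarsest on top, and the lid to close it, each seated squarely and fully home in the rim below. Leave the two small white-capped jars that stand among the sieves upright where they are, and let go of everything at the end.

Things in the scene. Friction and masses are not known exactly. Their poses are not given: they have to be found in the camera images.
- pan_rim (a point): centre of the mouth of the receiving pan, at its rim, 89 mm above the bench; z up. The pan, a plain brass cup 60 mm outside, 54 mm inside, 24 mm high, is fixed on an 82 mm aluminium table on the round grey sieve shaker (120 mm across, 52 mm high, knob and switch in front), which stands fixed on the bench left of the scale (180 mm wide, 52 mm high)
- fine_sieve: finest, lowest brass sieve: 20 mm frame (29 mm in all), close grey gauze like a solid disc; frame 60 mm outside, 3 mm wall. Below the frame a 9 mm deep skirt (50 mm across, tapering to 44 at its foot) drops into the 54 mm mouth of the frame below until the shoulder meets its rim. Stands on its skirt. Origin: centre of the skirt's underside, z up. Home: origin 9 mm below the pan's rim.
- medium_sieve: medium brass sieve: 28 mm frame (37 mm in all), open wire mesh of 6.6 mm pitch; frame 60 mm outside, 3 mm wall. Below the frame a 9 mm deep skirt (50 mm across, tapering to 44 at its foot) drops into the 54 mm mouth of the frame below until the shoulder meets its rim. Stands on its skirt. Origin: centre of the skirt's underside, z up. Home: origin 20 mm above the fine sieve's.
- coarse_sieve: coarsest, tallest brass sieve: 36 mm frame (45 mm in all), very wide wire mesh of 13.5 mm pitch; frame 60 mm outside, 3 mm wall. Below the frame a 9 mm deep skirt (50 mm across, tapering to 44 at its foot) drops into the 54 mm mouth of the frame below until the shoulder meets its rim. Stands on its skirt. Origin: centre of the skirt's underside, z up. Home: origin 28 mm above the medium sieve's.
- sieve_lid: lid: brass disc 60 mm across, 4 mm thick, with a black upright knob in the middle (19 mm across, from 13 to 29 mm above the origin) and below the disc the same 9 mm tapered skirt as the sieves. Stands on its skirt. Origin: centre of the skirt's underside, z up. Home: origin 36 mm above the coarse sieve's.
- jar_a: small sample jar with a white cap, 44 mm across, 60 mm high, standing among the sieves; a bystander. Origin: centre of its underside, z up
- jar_b: the other small sample jar with a white cap, the same in size and look; a bystander. Origin: centre of its underside, z up
Not all that is in view belongs to the job. What is shaped like the sieve_lid but green or purple is not meant.

How it is judged:
At the end, for the whole second after the job is handed in: Fine sieve on the pan, medium on fine, coarse on medium, lid on coarse: each centred on the one below within 4 mm, at its seated height within 2.5 mm, level within 0.06 rad, at rest and released; both jars upright and within 25 mm of where they stood (horizontal distance between fine_sieve and pan_rim below 0.004 m and z of fine_sieve in the frame of pan_rim between -0.0115 and -0.0065 m and horizontal distance between medium_sieve and fine_sieve below 0.004 m and z of medium_sieve in the frame of fine_sieve between 0.0175 and 0.0225 m and horizontal distance between coarse_sieve and medium_sieve below 0.004 m and z of coarse_sieve in the frame of medium_sieve between 0.0255 and 0.0305 m and horizontal distance between sieve_lid and coarse_sieve below 0.004 m and z of sieve_lid in the frame of coarse_sieve between 0.0335 and 0.0385 m and angle between each of fine_sieve, medium_sieve, coarse_sieve, sieve_lid's own z axis and vertical below 0.06 rad and linear speed of each of fine_sieve, medium_sieve, coarse_sieve, sieve_lid below 0.01 m/s and angle between each of jar_a, jar_b's own z axis and vertical below 0.1 rad and distance of each of jar_a, jar_b from where it was at the start of the episode below 0.025 m); the robot touches nothing.
It fails at once if a bystander jar is knocked over (angle between any of jar_a, jar_b's own z axis and vertical above 0.5 rad).
It also fails if it takes over 136 s, if anything falls off the work surface, if the arm or the gripper's body presses on something with over 40 N, if the wrist force passes 120 N, or if a joint passes its speed limit or range.

## Working session

There is one attempt and no reset: what is moved stays moved. The work goes in short steps, Python scripts to look and compute and a tool call to move; the robot and the scene stay as the last step left them, time stands still between calls to the robot, and variables do not carry over. Pictures are saved under pics/ and viewed, about 12 in all and at most 16, crops included, and the job is handed in when it is done.

Besides the shell and the picture viewer there is one more tool, called as name([rows], argument=value, ...), one row to a line, values as JSON. step_arm: Moves the arm, as the interface text tells. Its arguments: {"type":"object","properties":{"targets":{"type":"array"},"newtons":{"type":"number"}},"required":["targets"]}

```bash
ls; mkdir -p pics
cat > h.py <<'E'
import numpy as np, cv2
from cell import r
def save(n,img): cv2.imwrite('pics/'+n+'.png',cv2.cvtColor(img,cv2.COLOR_RGB2BGR))
def world(cam,xy,depth,p=None):
    p=p or r.camera_params(cam)
    K=np.array([[p['fx'],0,p['cx']],[0,p['fy'],p['cy']],[0,0,1.]])
    xy=np.asarray(xy,float).reshape(-1,1,2)
    n=cv2.undistortPoints(xy,K,np.array(p['dist_coeffs'])).reshape(-1,2)
    d=np.asarray(depth,float).reshape(-1,1)
    return (np.c_[n,np.ones(len(n))]*d-np.array(p['t']))@np.array(p['R'])
def cloud(cam,mask,dep,p=None):
    v,u=np.nonzero(mask&(dep>0)); return world(cam,np.c_[u,v],dep[v,u],p)
E
python3 - <<'E'
from h import *
print(r.sense(), r.pinch_z)
for c in ['scene','side','wrist']:
    im,d=r.capture(c); save(c+'0',im); np.save(c+'0d',d)
    p=r.camera_params(c); print(c,-np.array(p['R']).T@p['t'],np.array(p['R'])[2])
a=cv2.imread('pics/scene0.png');b=cv2.imread('pics/side0.png')
E
```

```text
pics
{'time': 0.0, 'joint_positions': array([-1.23497945e+00,  1.50988479e-01,  1.43801838e+00,  1.29725619e-05,
        1.55378534e+00, -1.34007353e-01]), 'joint_vel': array([-1.60662422e-04, -7.41622790e-05,  4.30598472e-04,  1.05149895e-03,
        8.73570880e-04,  4.23047243e-04]), 'effort': array([-3.21268068e-03, -7.13066983e+01, -5.70882154e+01, -3.32902264e-04,
        8.81959742e-03,  3.74280387e-05]), 'eef_pos': array([ 0.26022285, -0.5124802 ,  0.23068034]), 'ee_rot': array([-0.1641619 , -0.68764769, -0.16500671,  0.68772401]), 'contact_force': array([-0.13511248, -0.16972095, -0.00111673]), 'moment': array([ 0.01254989,  0.00354945, -0.01432963]), 'finger_gap': 0.08510233676275308} -0.0187
scene [-0.04108894 -0.91750133  0.57801106] [ 0.47180314  0.75647462 -0.45293261]
side [ 1.15224389 -0.49161334  0.66359353] [-0.66674899  0.43778838 -0.60314767]
wrist [ 0.32613896 -0.48031777  0.37273912] [-0.25721842 -0.12921508 -0.95767539]
```

View pics/scene0.png

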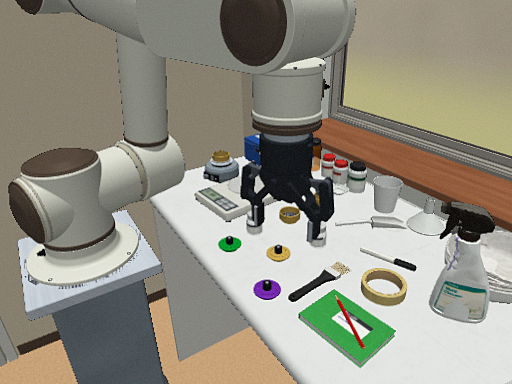

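View pics/side0.png

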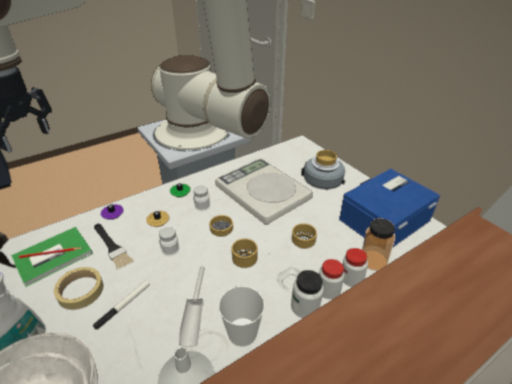

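Run:
```python
from h import *
np.set_printoptions(precision=4,suppress=True)
for c in ['scene','side']:
    im,d=r.capture(c)
    for l in ['fine_sieve','medium_sieve','coarse_sieve','sieve_lid','jar_a']:
        for m in r.masks_of(c,l):
            P=cloud(c,m['mask'],d)
            if len(P)<20: print(c,l,m['conf'],m['xy'],'few');continue
            zt=np.percentile(P[:,2],97); T=P[P[:,2]>zt-.006]
            print(c,l,round(m['conf'],2),np.round(m['xy']),'ztop',round(zt,4),'mid',(np.percentile(T,2,0)+np.percentile(T,98,0))/2,'ext',np.ptp(T,axis=0))
    for m in r.spot_point(c,'pan_rim'):
        x,y=np.round(m['xy']).astype(int); print(c,'pan',m, world(c,m['xy'],d[y,x]))
```

```text
scene fine_sieve 0.78 [291. 213.] ztop 0.0313 mid [ 0.5241 -0.1754  0.0289] ext [0.06   0.0608 0.0076]
scene sieve_lid 0.79 [266. 291.] ztop 0.0306 mid [ 0.3045 -0.3897  0.0284] ext [0.0187 0.0193 0.0072]
scene sieve_lid 0.77 [231. 241.] ztop 0.0307 mid [ 0.3185 -0.1965  0.0283] ext [0.0177 0.0192 0.0066]
scene jar_a 0.79 [322. 238.] ztop 0.0628 mid [ 0.4038 -0.4356  0.1605] ext [0.2535 0.2576 0.2154]
scene jar_a 0.67 [251. 226.] ztop 0.0615 mid [ 0.3161 -0.3158  0.1535] ext [0.1766 0.3192 0.1984]
scene pan {'xy': [219.8, 151.4], 'conf': 0.67} [[0.5121 0.2191 0.0874]]
side fine_sieve 0.65 [219. 225.] ztop 0.0284 mid [ 0.5302 -0.1763  0.026 ] ext [0.059  0.0585 0.0072]
side medium_sieve 0.61 [306. 235.] ztop 0.0364 mid [ 0.6774 -0.0281  0.0343] ext [0.0616 0.0619 0.009 ]
side coarse_sieve 0.65 [243. 256.] ztop 0.0441 mid [ 0.6477 -0.1822  0.0419] ext [0.0594 0.0576 0.0088]
side sieve_lid 0.86 [156. 218.] ztop 0.0284 mid [ 0.4029 -0.2978  0.0263] ext [0.0186 0.0182 0.0078]
side sieve_lid 0.81 [112. 211.] ztop 0.0283 mid [ 0.3086 -0.3893  0.0266] ext [0.0196 0.0174 0.0078]
side sieve_lid 0.74 [245. 257.] ztop 0.0442 mid [ 0.6472 -0.1816  0.0419] ext [0.0611 0.0589 0.0087]
side sieve_lid 0.51 [178. 188.] ztop 0.0282 mid [ 0.3227 -0.1964  0.026 ] ext [0.0175 0.0169 0.0075]
side jar_a 0.83 [200. 194.] ztop 0.0596 mid [ 0.4145 -0.1723  0.0574] ext [0.0378 0.0353 0.0065]
side jar_a 0.8 [168. 241.] ztop 0.0594 mid [ 0.5171 -0.3119  0.0569] ext [0.0371 0.037  0.0074]
side pan {'xy': [323.0, 150.6], 'conf': 0.77} [[0.481  0.2043 0.0854]]
```

Side view candidates for the lid: (156,218) brass-coloured, (112,211) purple and (178,188) green. Only the first fits. For the sieves, (220,225) has its top at 28 mm so it is fine, (304,235) at 36 mm is medium, and (243,256) at 44 mm is coarse. I'll confirm these in one enlarged crop and measure the pan.

Run:
```python
from h import *
np.set_printoptions(precision=4,suppress=True)
im,d=r.capture('side'); c=im[130:290,90:350]; save('crop1',cv2.resize(c,None,fx=3,fy=3,interpolation=cv2.INTER_CUBIC))
for c in ['scene','side']:
    im,d=r.capture(c)
    P=cloud(c,np.ones(d.shape,bool),d)
    near=(abs(P[:,0]-.5)<.1)&(abs(P[:,1]-.21)<.1)
    for lo,hi in ((.083,.095),(.06,.083),(.045,.058)):
        Q=P[near&(P[:,2]>lo)&(P[:,2]<hi)]
        print(c,lo,len(Q),(np.percentile(Q,1,0)+np.percentile(Q,99,0))/2,np.ptp(Q,axis=0),Q[:,2].max())
```

```text
scene 0.083 88 [0.5002 0.1939 0.088 ] [0.0583 0.062  0.0108] 0.09391129726635776
scene 0.06 186 [0.4997 0.1901 0.0717] [0.0793 0.077  0.0226] 0.0829023041781094
scene 0.045 241 [0.4968 0.1788 0.0514] [0.1131 0.1007 0.0128] 0.05783938233193003
side 0.083 83 [0.5065 0.1928 0.0859] [0.0615 0.0621 0.006 ] 0.08903991178134314
side 0.06 367 [0.5085 0.1903 0.0715] [0.082  0.0782 0.0224] 0.08269554308630354
side 0.045 350 [0.5097 0.1893 0.0501] [0.1127 0.1116 0.0128] 0.05780968343503042
```

View pics/crop1.png

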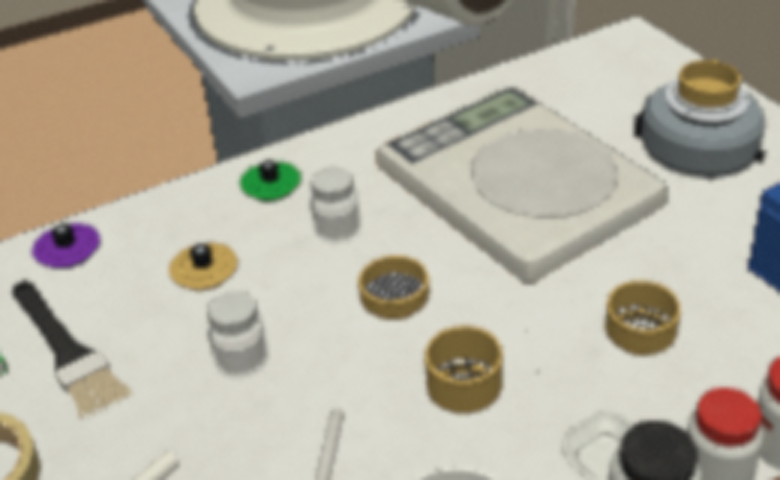

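The crop confirms it. Close gauze at (395,285) is fine, tall wide mesh at (465,370) is coarse, open mesh at (642,318) is medium, and the brass lid is at (203,262), with jars at (333,203) and (237,330). Next I'll check which jaw directions are clear.

Run:
```python
from h import *
from scipy.spatial.transform import Rotation as Ro
np.set_printoptions(precision=3,suppress=True)
s=r.sense(); q=s['ee_rot']; print(Ro.from_quat(np.r_[q[1:],q[0]]).as_matrix())
im,d=r.capture('side'); P=cloud('side',np.ones(d.shape,bool),d)
im,d=r.capture('scene'); P2=cloud('scene',np.ones(d.shape,bool),d)
P=np.r_[P,P2[P2[:,2]<.1]]
T=dict(fine=(.527,-.176,.035),med=(.677,-.028,.035),coarse=(.6475,-.182,.035),lid=(.4015,-.298,.035),pan=(.503,.193,.06))
for k,(x,y,_) in T.items():
    D=P[:,:2]-[x,y]
    for a in range(0,180,15):
        u=np.array([np.cos(np.radians(a)),np.sin(np.radians(a))]); s=np.abs(D@u); t=np.abs(D@[-u[1],u[0]])
        m=(s>.036)&(s<.064)&(t<.016); mb=(s<.055)&(t<.055)&(np.hypot(*D.T)>.034)
        print(k,a,'finger',P[m,2].max() if m.any() else None,'body',P[mb,2].max())
```

```text
[[-0.     0.453 -0.892]
 [ 0.    -0.892 -0.453]
 [-1.    -0.    -0.   ]]
fine 0 finger 0.004115549937208983 body 0.005713366571546177
fine 15 finger 0.004246839960642485 body 0.005713366571546177
fine 30 finger 0.004468230288907576 body 0.005713366571546177
fine 45 finger 0.004468230288907576 body 0.005713366571546177
fine 60 finger 0.003400000801572312 body 0.005713366571546177
fine 75 finger 0.00367335896224991 body 0.005713366571546177
fine 90 finger 0.004726330594629859 body 0.005713366571546177
fine 105 finger 0.005713366571546177 body 0.005713366571546177
fine 120 finger 0.005713366571546177 body 0.005713366571546177
fine 135 finger 0.005713366571546177 body 0.005713366571546177
fine 150 finger 0.004698123620016034 body 0.005713366571546177
fine 165 finger 0.004698123620016034 body 0.005713366571546177
med 0 finger 0.0015887047758555983 body 0.0035413430904309155
med 15 finger 0.0014781529288022033 body 0.003624752311814585
med 30 finger 0.0014294917082516634 body 0.0035413430904309155
med 45 finger 0.0018431432123066876 body 0.0035413430904309155
med 60 finger 0.00338155367867
[... 1968 characters left out ...]
finger 0.06926764918473201 body 0.08876251800389487
pan 15 finger 0.06802554359402202 body 0.08876251800389487
pan 30 finger 0.0682396500567017 body 0.08876251800389487
pan 45 finger 0.0682731736471697 body 0.08876251800389487
pan 60 finger 0.0732114534397982 body 0.08876251800389487
pan 75 finger 0.0686434784255487 body 0.08876251800389487
pan 90 finger 0.0686434784255487 body 0.08876251800389487
pan 105 finger 0.06741759803211195 body 0.08876251800389487
pan 120 finger 0.06741759803211195 body 0.08876251800389487
pan 135 finger 0.06877788952878318 body 0.08876251800389487
pan 150 finger 0.06926764918473201 body 0.08876251800389487
pan 165 finger 0.06926764918473201 body 0.08876251800389487
```

step_arm([
  [0,0,0,0,0.157,0,0],
  [0,0,0,0,0.157,0,0],
  [0,0,0,0,0.157,0,0],
  [0,0,-0.042,-0.033,0,0,0],
  [0,0,-0.042,-0.033,0,0,0],
  [0,0,-0.042,-0.033,0,0,0],
  [0,0,-0.042,-0.033,0,0,0],
  [0,0,-0.042,-0.033,0,0,0],
], newtons=40)

```text
time: 2.1
eef_pos: [0.4314, -0.3021, 0.2309]
ee_rot: [-0.008, 0.707, -0.008, -0.707]
contact_force: [-0.7, -1.3, 0.7]
finger_gap: 0.0856
```

step_arm([
  [0,0,-0.042,-0.032,0,0,0],
  [0,0,-0.042,-0.032,0,0,0],
  [0,0.02,-0.042,-0.032,0,0,0],
  [0,0,0,0,0,0,0],
])

```text
time: 2.6
eef_pos: [0.5347, -0.1711, 0.2108]
ee_rot: [-0.007, 0.708, -0.007, -0.707]
contact_force: [0.1, -0.2, -0.7]
finger_gap: 0.0855
```

```bash
cat >> h.py <<'E'
from scipy.spatial.transform import Rotation as Ro
np.set_printoptions(precision=4,suppress=True)
from scipy.optimize import least_squares
def tool():
    s=r.sense(); q=s['ee_rot']; return s,Ro.from_quat(np.r_[q[1:],q[0]]).as_matrix()
def ring(name,cam,zlo,zhi,xy,rad,R,show=True):
    """fit circle of radius R to points in height band near xy"""
    p=r.camera_params(cam); im,d=r.capture(cam)
    if show: save(name,im)
    P=cloud(cam,np.ones(d.shape,bool),d,p)
    Q=P[(np.hypot(P[:,0]-xy[0],P[:,1]-xy[1])<rad)&(P[:,2]>zlo)&(P[:,2]<zhi)]
    f=least_squares(lambda c:np.hypot(Q[:,0]-c[0],Q[:,1]-c[1])-R,xy,loss='soft_l1',f_scale=.002)
    s,M=tool()
    print(name,'n',len(Q),'centre',f.x,'rms',np.sqrt(np.mean(f.fun**2)),'z95',np.percentile(Q[:,2],95),'bbox mid',(Q.min(0)+Q.max(0))[:2]/2,np.ptp(Q,axis=0))
    e=np.r_[f.x,0]-np.r_[s['eef_pos'][:2],0]
    print(' tcp',s['eef_pos'],'tool shift y,z',(M.T@e)[1:],'yaw err',np.degrees(np.arctan2(M[0,1],-M[1,1])),'tilt',M[2],'t',s['time'],'F',s['contact_force'])
    return f.x
E
python3 - <<'E'
from h import *
ring('w1','wrist',.022,.036,(.527,-.176),.04,.0285)
E
```

```text
w1 n 468 centre [ 0.5283 -0.1771] rms 0.0009830670631915963 z95 0.029433604582253386 bbox mid [ 0.5279 -0.1771] [0.0594 0.0598 0.0091]
 tcp [ 0.5342 -0.1726  0.2119] tool shift y,z [0.0047 0.0059] yaw err -1.1864088438619638 tilt [-1.      0.0016 -0.0027] t 2.65 F [-0.2551 -0.8136  0.4802]
```

View pics/w1.png

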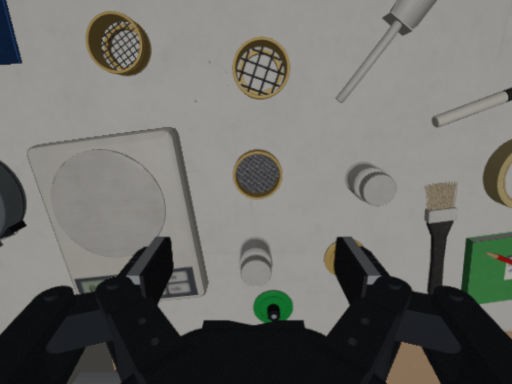

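Wrist view: fine at (258,175) with close gauze, coarse at (262,68), medium at (118,45). The fit is clean (1 mm rms, top at 29 mm), so I'll descend and grasp.

step_arm([
  [0,0.03,0.005,0.006,0.02,0,0],
  [0,0.05,0,0,0,0,0],
  [0,0.05,0,0,0,0,0],
  [0,0.05,0,0,0,0,0],
  [0,0.02,0,0,0,0,0],
  [0,0,0,0,0,0,0],
])

```text
time: 3.4
eef_pos: [0.5274, -0.1855, 0.0107]
ee_rot: [-0.015, 0.71, -0.019, -0.704]
contact_force: [0.3, -0.2, 0.2]
finger_gap: 0.0856
```

Run:
```python
from h import *
ring('w2','wrist',.022,.036,(.527,-.176),.04,.0285)
```

```text
w2 n 3530 centre [ 0.5291 -0.1763] rms 0.0023368977565707745 z95 0.03160602163239644 bbox mid [ 0.528  -0.1729] [0.0612 0.0684 0.0139]
 tcp [ 0.5279 -0.1857  0.0116] tool shift y,z [-0.0094 -0.0007] yaw err -2.706009643866664 tilt [-0.9999  0.0066 -0.0097] t 3.45 F [0.0284 0.2697 0.0007]
```

View pics/w2.png

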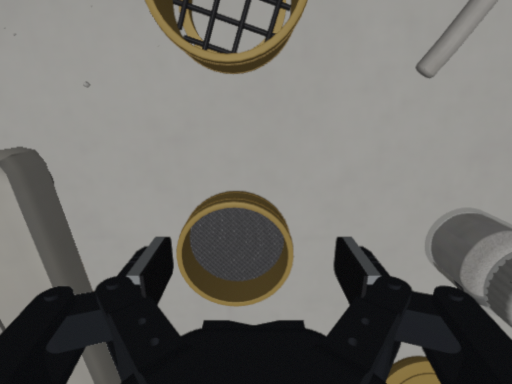

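```bash
cat >> h.py <<'E'
MD=np.array([[0,0,-1.],[0,-1,0],[-1,0,0]])
def go(x,y,z=None):
    s,M=tool(); e=np.array([x,y,s['eef_pos'][2] if z is None else z])-s['eef_pos']
    print('tcp',s['eef_pos'],'shift',M.T@e,'turn',Ro.from_matrix(M.T@MD).as_rotvec(),'gap',s['finger_gap'],'F',s['contact_force'],'t',s['time'])
E
python3 - <<'E'
from h import *
go(.5287,-.1765,.004)
E
```

```text
tcp [ 0.5279 -0.1857  0.0116] shift [ 0.0075 -0.0092 -0.0003] turn [-0.0472 -0.0096 -0.0068] gap 0.0857394120356208 F [0.0284 0.2697 0.0007] t 3.45
```

step_arm([
  [0,0,-0.009,0,-0.047,-0.01,-0.007],
  [0,0.007,0,0,0,0,0],
  [1,0,0,0,0,0,0],
  [1,0,0,0,0,0,0],
  [1,0,0,0,0,0,0],
  [1,0,0,0,0,0,0],
])

```text
time: 4.2
eef_pos: [0.5301, -0.1774, 0.0086]
ee_rot: [0.002, 0.709, 0.0, -0.706]
contact_force: [-0.1, -0.5, -1.0]
finger_gap: 0.0591
```

Run:
```python
from h import *
go(.5287,-.1765,.004)
```

```text
tcp [ 0.5301 -0.1774  0.0086] shift [ 0.0045 -0.001   0.0014] turn [ 0.0029 -0.0043 -0.0021] gap 0.05913984039040662 F [-0.054  -0.5449 -1.0009] t 4.2
```

step_arm([
  [1,-0.01,0,0,0,0,0],
  [1,-0.03,0,0,0,0,0],
  [1,-0.05,0,0,0,0,0],
  [1,-0.05,0,0,0,0,0],
  [1,-0.05,0,0,0,0,0],
  [1,0,-0.045,0,0,0,0],
  [1,0,-0.045,0,0,0,0],
  [1,0,-0.045,0,0,0,0],
])

```text
time: 5.2
eef_pos: [0.5283, -0.0409, 0.2096]
ee_rot: [0.0, 0.71, -0.002, -0.705]
contact_force: [1.0, -0.1, -1.5]
finger_gap: 0.0589
```

Run:
```python
from h import *
s,M=tool(); t=s['eef_pos']
ring('w3','wrist',t[2]+.012,t[2]+.03,t[:2],.04,.0285)
go(.503,.193,.2)
```

```text
w3 n 4461 centre [ 0.5279 -0.0416] rms 0.0027379047777932744 z95 0.23675916043597695 bbox mid [ 0.5269 -0.0409] [0.0604 0.0786 0.018 ]
 tcp [ 0.5281 -0.0364  0.2098] tool shift y,z [0.0051 0.0002] yaw err -0.005190575149267784 tilt [-1.      0.0008 -0.0074] t 5.25 F [ 1.1256  5.1818 -0.1735]
tcp [ 0.5281 -0.0364  0.2098] shift [ 0.0094 -0.2294  0.0252] turn [-0.0001 -0.0074 -0.0008] gap 0.05878388633816509 F [ 1.1256  5.1818 -0.1735] t 5.25
```

View pics/w3.png

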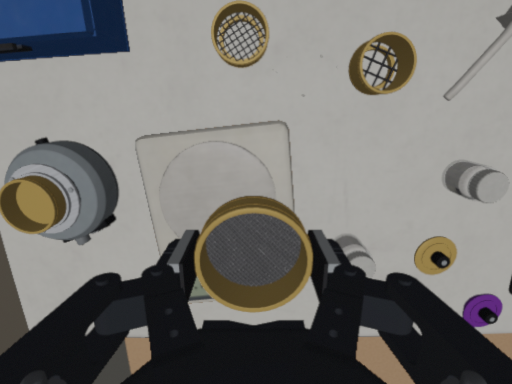

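step_arm([
  [1,0,-0.045,0,0,0,0],
  [1,0,-0.045,0,0,0,0],
  [1,0,-0.03,0.02,0,-0.007,0],
  [1,0,0,0,0,0,0],
  [1,0,0,0,0,0,0],
])

```text
time: 5.88
eef_pos: [0.5069, 0.0884, 0.2127]
ee_rot: [0.001, 0.708, 0.0, -0.706]
contact_force: [0.3, 0.1, -0.7]
finger_gap: 0.059
```

Run:
```python
from h import *
for k in 'ab':
  ring('w4'+k,'wrist',.082,.095,(.503,.193),.04,.0285)
ring('s4','side',.082,.092,(.503,.193),.04,.0285)
ring('c4','scene',.084,.095,(.503,.193),.04,.0285)
go(.503,.193,.2)
s,M=tool(); t=s['eef_pos']
p=r.camera_params('wrist'); im,d=r.capture('wrist'); m=r.masks_of('wrist','fine_sieve')
for k in m[:2]:
  P=(cloud('wrist',k['mask'],d,p)-t); Q=P[P[:,2]>np.percentile(P[:,2],97)-.004]; print(k['conf'],k['xy'],'rel',(Q.min(0)+Q.max(0))/2,np.ptp(Q,axis=0),np.percentile(P[:,2],97))
```

```text
w4a n 809 centre [0.5053 0.1921] rms 0.0009816455595223397 z95 0.08921133462868457 bbox mid [0.5048 0.1927] [0.0602 0.061  0.0083]
 tcp [0.5069 0.0882 0.2127] tool shift y,z [-0.1039  0.0014] yaw err 0.09384030948006618 tilt [-1.      0.0008 -0.0031] t 5.925 F [-0.207   0.8777 -0.3762]
w4b n 810 centre [0.5053 0.1921] rms 0.0009818806483118932 z95 0.08922079396876123 bbox mid [0.5048 0.1929] [0.0604 0.061  0.0078]
 tcp [0.507  0.088  0.2125] tool shift y,z [-0.1041  0.0016] yaw err 0.06449564372615227 tilt [-1.      0.0008 -0.0029] t 5.975 F [ 0.2802 -1.7702 -1.3323]
s4 n 85 centre [0.506  0.1932] rms 0.00133713648461461 z95 0.0883537884511031 bbox mid [0.5067 0.1933] [0.0602 0.0601 0.0078]
 tcp [0.507  0.0879 0.2124] tool shift y,z [-0.1054  0.0009] yaw err 0.04560334762933997 tilt [-1.      0.0009 -0.0028] t 6.025 F [ 1.0431 -1.0989 -1.7582]
c4 n 82 centre [0.501  0.1944] rms 0.00239128769565188 z95 0.09237756669733793 bbox mid [0.5    0.1947] [0.0591 0.0695 0.0087]
 tcp [0.507  0.0879 0.2123] tool shift y,z [-0.1066  0.0059] yaw err 0.03796352847316357 tilt [-1.      0.0009 -0.0026] t 6.075 F [-0.5535 -0.6068 -0.7025]
tcp [0.507  0.0879 0.2123] shift [ 0.0122 -0.1052  0.004 ] turn [ 0.0007 -0.0026 -0.0009] gap 0.0585702179779321 F [-0.5535 -0.6068 -0.7025] t 6.075
0.61 [249.6, 253.3] rel [-0.0017 -0.0007  0.0193] [0.0602 0.0592 0.0054] 0.020546754288738395
```

step_arm([
  [1,0,-0.05,0,0,0,0],
  [1,0,-0.045,0,0,0,0],
  [1,0.03,-0.01,0,0,-0.003,0],
  [1,0.05,0,0,0,0,0],
  [1,0.015,0,0,0,0,0],
  [1,0,0,0,0,0,0],
  [1,0,0,0,0,0,0],
])

```text
time: 7.05
eef_pos: [0.5097, 0.1939, 0.1176]
ee_rot: [-0.001, 0.708, -0.002, -0.706]
contact_force: [0.2, 0.2, -0.7]
finger_gap: 0.0588
```

Run:
```python
from h import *
go(.507,.1932,.0886)
```

```text
tcp [0.5097 0.1939 0.1176] shift [0.029  0.0007 0.0028] turn [-0.0041 -0.0028 -0.0004] gap 0.058761351485704674 F [ 0.1609  0.1566 -0.707 ] t 7.05
```

step_arm([
  [1,0.01,0.001,0.003,-0.004,-0.003,0],
  [1,0.01,0,0,0,0,0],
  [1,0.004,0,0,0,0,0],
  [1,0,0,0,0,0,0],
])

```text
time: 7.55
eef_pos: [0.5076, 0.1927, 0.0943]
ee_rot: [-0.0, 0.708, -0.0, -0.706]
contact_force: [0.4, 0.1, -1.8]
finger_gap: 0.0591
```

Run:
```python
from h import *
go(.507,.1932,.0886)
```

```text
tcp [0.5076 0.1927 0.0943] shift [ 0.0057 -0.0005  0.0006] turn [-0.0004 -0.0029  0.0004] gap 0.05907875590027273 F [ 0.4455  0.1282 -1.8153] t 7.55
```

step_arm([
  [1,0.004,0,0.0005,0,-0.003,0],
  [1,0.002,0,0,0,0,0],
  [1,0.001,0,0,0,0,0],
  [1,0,0,0,0,0,0],
])

```text
time: 8.05
eef_pos: [0.5074, 0.1929, 0.0883]
ee_rot: [-0.0, 0.707, 0.0, -0.707]
contact_force: [0.5, 0.3, -0.1]
finger_gap: 0.0589
```

Run:
```python
from h import *
go(.507,.1932,.0886)
```

```text
tcp [0.5074 0.1929 0.0883] shift [-0.0003 -0.0003  0.0004] turn [-0.0002 -0.0009  0.0005] gap 0.05886279592113107 F [ 0.4813  0.307  -0.0531] t 8.05
```

step_arm([
  [0,0,0,0,0,0,0],
  [0,0,0,0,0,0,0],
  [0,0,0,0,0,0,0],
  [0,-0.03,0,0,0,0,0],
  [0,-0.05,0,0,0,0,0],
  [0,-0.05,0,-0.02,0,0,0],
  [0,0,0,0,0,0,0],
  [0,0,0,0,0,0,0],
])

```text
time: 9.05
eef_pos: [0.5273, 0.1927, 0.2211]
ee_rot: [0.0, -0.707, 0.0, 0.707]
contact_force: [0.5, 0.1, -1.0]
finger_gap: 0.0851
```

Run:
```python
from h import *
ring('w5','wrist',.100,.115,(.505,.193),.04,.0285)
ring('w5m','wrist',.030,.042,(.677,-.028),.04,.0285)
go(.677,-.028,.2)
```

```text
w5 n 817 centre [0.5062 0.1918] rms 0.0009864239870175757 z95 0.10913752124493752 bbox mid [0.5053 0.1922] [0.0603 0.0598 0.0103]
 tcp [0.5274 0.1927 0.2213] tool shift y,z [0.0009 0.0211] yaw err -0.011403691245495217 tilt [-1.     -0.0002  0.0005] t 9.1 F [-0.0076  0.465  -0.0219]
w5m n 900 centre [ 0.6759 -0.0273] rms 0.0010435794290538554 z95 0.0372235218388096 bbox mid [ 0.6759 -0.0279] [0.0592 0.0608 0.0088]
 tcp [0.5271 0.1927 0.221 ] tool shift y,z [ 0.22   -0.1488] yaw err -0.0060606625348812735 tilt [-1.     -0.0001  0.0011] t 9.15 F [-0.146  -0.3722 -0.3028]
tcp [0.5271 0.1927 0.221 ] shift [ 0.0208  0.2207 -0.1499] turn [-0.0001  0.0011  0.0001] gap 0.0851794206395525 F [-0.146  -0.3722 -0.3028] t 9.15
```

View pics/w5.png

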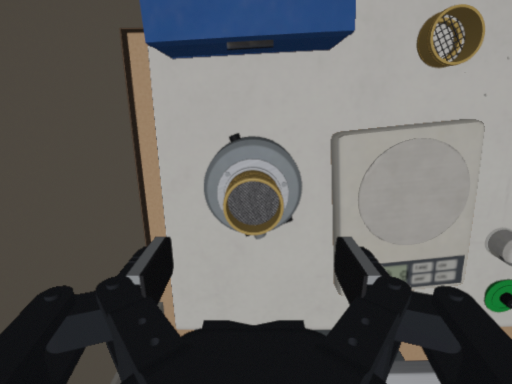

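Fine is home (top at 109.1 mm, about 1 mm off centre), seen at (252,203) on the shaker. Medium is next.

step_arm([
  [0,0,0.05,-0.01,0,0,0],
  [0,0,0.05,-0.035,0,0,0],
  [0,0,0.05,-0.035,0,0,0],
  [0,0,0.04,-0.035,0,0,0],
  [0,0.02,0.03,-0.033,0,0,0],
  [0,0,0,0,0,0,0],
  [0,0,0,0,0,0,0],
])

```text
time: 10.02
eef_pos: [0.6762, -0.0329, 0.1929]
ee_rot: [-0.0, -0.704, -0.001, 0.711]
contact_force: [-0.5, 0.1, 0.4]
finger_gap: 0.0854
```

Run:
```python
from h import *
x=ring('w6','wrist',.030,.042,(.677,-.028),.04,.0285)
go(*x,.012)
```

```text
w6 n 561 centre [ 0.6768 -0.029 ] rms 0.0009910949779335003 z95 0.03733519621515182 bbox mid [ 0.6765 -0.0294] [0.0601 0.0596 0.0084]
 tcp [ 0.676  -0.0328  0.1927] tool shift y,z [-0.0038 -0.0008] yaw err 0.1475852007584612 tilt [-0.9999 -0.0016  0.0105] t 10.075 F [ 0.4709  0.0426 -0.9314]
tcp [ 0.676  -0.0328  0.1927] shift [ 0.1807 -0.0036 -0.0027] turn [0.0026 0.0105 0.0015] gap 0.08561703003456993 F [ 0.4709  0.0426 -0.9314] t 10.075
```

step_arm([
  [0,0.03,-0.004,-0.003,0.003,0.01,0],
  [0,0.05,0,0,0,0,0],
  [0,0.05,0,0,0,0,0],
  [0,0.025,0,0,0,0,0],
  [0,0,0,0,0,0,0],
  [0,0,0,0,0,0,0],
])

```text
time: 10.82
eef_pos: [0.6777, -0.0228, 0.0396]
ee_rot: [0.002, 0.71, 0.002, -0.705]
contact_force: [-0.1, 0.0, 0.1]
finger_gap: 0.0853
```

Run:
```python
from h import *
x=ring('w7','wrist',.030,.039,(.677,-.029),.034,.0285)
go(.6768,-.0292,.012)
```

```text
w7 n 2260 centre [ 0.6775 -0.0286] rms 0.0010159304346841508 z95 0.03710547781092088 bbox mid [ 0.6769 -0.0286] [0.0602 0.0599 0.008 ]
 tcp [ 0.6778 -0.0229  0.0397] tool shift y,z [0.0058 0.0003] yaw err 0.3213854368820062 tilt [-1.     -0.0009 -0.0071] t 10.875 F [-0.741   1.0867  0.0613]
tcp [ 0.6778 -0.0229  0.0397] shift [0.0277 0.0064 0.0012] turn [ 0.0056 -0.0071  0.0009] gap 0.08542128699068174 F [-0.741   1.0867  0.0613] t 10.875
```

step_arm([
  [0,0,0.006,0.001,0.005,-0.007,0],
  [0,0.016,0,0,0,0,0],
  [0,0.012,0,0,0,0,0],
  [0,0,0,0,0,0,0],
  [1,0,0,0,0,0,0],
  [1,0,0,0,0,0,0],
  [1,0,0,0,0,0,0],
  [1,0,0,0,0,0,0],
])

```text
time: 11.88
eef_pos: [0.6778, -0.0294, 0.0126]
ee_rot: [-0.0, 0.708, 0.0, -0.706]
contact_force: [-0.5, -0.2, -1.1]
finger_gap: 0.0593
```

Run:
```python
from h import *
go(.6768,-.0292,.012)
```

```text
tcp [ 0.6778 -0.0294  0.0126] shift [ 0.0006 -0.0002  0.001 ] turn [ 0.0002 -0.0031  0.0003] gap 0.05930264908555785 F [-0.5061 -0.2423 -1.069 ] t 11.875
```

step_arm([
  [1,-0.02,0,0,0,0,0],
  [1,-0.05,0,0,0,0,0],
  [1,-0.05,0,0,0,0,0],
  [1,-0.05,0,0,0,0,0],
  [1,-0.04,-0.01,0.04,0,0,0],
  [1,0,-0.04,0.05,0,0,0],
  [1,0,-0.04,0.05,0,0,0],
  [1,0,0,0.01,0,0,0],
])

```text
time: 12.88
eef_pos: [0.5243, 0.0612, 0.2392]
ee_rot: [-0.0, 0.711, -0.0, -0.703]
contact_force: [0.3, -0.7, -1.3]
finger_gap: 0.0595
```

step_arm([
  [1,0,-0.02,0.01,0,0,0],
  [1,0,0,0,0,0,0],
  [1,0,0,0,0,0,0],
])

```text
time: 13.25
eef_pos: [0.514, 0.0809, 0.2429]
ee_rot: [-0.0, 0.713, -0.0, -0.701]
contact_force: [-0.1, -1.0, -0.8]
finger_gap: 0.0592
```

```bash
cat >> h.py <<'E'
def held(name,label,home,zlo,zhi,org):
    """pan stack fit + pose of held thing relative to the TCP; home TCP"""
    s,M=tool(); t=s['eef_pos']
    c=ring(name,'wrist',zlo,zhi,(.5055,.1925),.04,.0285)
    p=r.camera_params('wrist'); im,d=r.capture('wrist'); rel=None
    for k in r.masks_of('wrist',label):
        P=(cloud('wrist',k['mask'],d,p)-t)
        Q=P[P[:,2]>np.percentile(P[:,2],97)-.004]; m=(Q.min(0)+Q.max(0))/2
        print(k['conf'],k['xy'],'rel',m,np.ptp(Q,axis=0),np.percentile(P[:,2],97))
        if rel is None and np.hypot(*m[:2])<.02: rel=m
    if rel is not None: go(c[0]-rel[0],c[1]-rel[1],home+org)
E
python3 - <<'E'
from h import *
held('w8','medium_sieve',.100,.102,.115,.0126)
E
```

```text
w8 n 746 centre [0.5059 0.1914] rms 0.0009656726219199221 z95 0.10912176518127083 bbox mid [0.5055 0.1919] [0.0597 0.0605 0.0081]
 tcp [0.5141 0.0809 0.2428] tool shift y,z [-0.1106  0.0083] yaw err -0.04897725860919534 tilt [-0.9999  0.0001 -0.0164] t 13.3 F [ 0.7087 -0.3142 -0.9297]
0.63 [257.3, 266.5] rel [-0.0009 -0.0007  0.0234] [0.0601 0.059  0.0054] 0.024667695798158227
tcp [0.514  0.0808 0.2423] shift [ 0.1295 -0.1114  0.0094] turn [-0.0011 -0.0155 -0.0001] gap 0.059195243283287666 F [-0.3311 -0.258  -1.859 ] t 13.4
```

step_arm([
  [1,0,-0.05,0.003,0,-0.016,0],
  [1,0,-0.045,0,0,0,0],
  [1,0.03,-0.016,0,0,0,0],
  [1,0.05,0,0,0,0,0],
  [1,0.015,0,0,0,0,0],
  [1,0,0,0,0,0,0],
  [1,0,0,0,0,0,0],
])

```text
time: 14.28
eef_pos: [0.5144, 0.1925, 0.1468]
ee_rot: [-0.002, 0.707, -0.002, -0.707]
contact_force: [0.5, 0.2, -1.1]
finger_gap: 0.0592
```

Run:
```python
from h import *
go(.5067,.1925,.1126)
```

```text
tcp [0.5144 0.1925 0.1468] shift [0.0342 0.     0.0077] turn [-0.0062 -0.0006 -0.0003] gap 0.05922631698045301 F [ 0.501   0.1717 -1.0958] t 14.275
```

step_arm([
  [1,0,0,0.0077,-0.006,0,0],
  [1,0.01,0,0,0,0,0],
  [1,0.01,0,0,0,0,0],
  [1,0,0,0,0,0,0],
  [1,0,0,0,0,0,0],
])

```text
time: 14.9
eef_pos: [0.5071, 0.1923, 0.128]
ee_rot: [-0.0, 0.709, 0.0, -0.706]
contact_force: [-0.1, 0.2, -1.0]
finger_gap: 0.0595
```

Run:
```python
from h import *
go(.5067,.1925,.1126)
```

```text
tcp [0.5071 0.1923 0.128 ] shift [ 0.0154 -0.0002  0.0005] turn [-0.0004 -0.0041  0.0005] gap 0.059519612736506855 F [-0.0632  0.2249 -1.0143] t 14.9
```

step_arm([
  [1,0.005,0,0.0005,0,-0.004,0],
  [1,0.005,0,0,0,0,0],
  [1,0.004,0,0,0,0,0],
  [1,0.001,0,0,0,0,0],
  [1,0,0,0,0,0,0],
])

```text
time: 15.52
eef_pos: [0.5067, 0.1924, 0.1121]
ee_rot: [0.0, -0.707, -0.0, 0.707]
contact_force: [-1.6, -0.0, 0.5]
finger_gap: 0.0594
```

Run:
```python
from h import *
go(.5067,.1925,.1126)
```

```text
tcp [0.5067 0.1924 0.1121] shift [-0.0005 -0.0001  0.    ] turn [-0.0004  0.0001  0.0005] gap 0.059413807963317 F [-1.5781 -0.0454  0.4992] t 15.525
```

Seated. I'll release, rise and check, then measure the coarse sieve.

step_arm([
  [0,0,0,0,0,0,0],
  [0,0,0,0,0,0,0],
  [0,0,0,0,0,0,0],
  [0,-0.03,0,0,0,0,0],
  [0,-0.05,0,0,0,0,0],
  [0,-0.04,0,-0.02,0,0,0],
  [0,0,0,0,0,0,0],
  [0,0,0,0,0,0,0],
])

```text
time: 16.52
eef_pos: [0.5267, 0.1922, 0.2352]
ee_rot: [0.0, -0.707, 0.0, 0.707]
contact_force: [-0.2, -0.7, -0.5]
finger_gap: 0.0856
```

Run:
```python
from h import *
ring('w9','wrist',.128,.143,(.505,.193),.04,.0285)
ring('s9','side',.098,.108,(.505,.193),.04,.03)
ring('w9c','side',.038,.05,(.6475,-.182),.04,.0285)
go(.648,-.182,.21)
```

```text
w9 n 904 centre [0.5064 0.1912] rms 0.0009480025656254484 z95 0.13715247972160763 bbox mid [0.506  0.1911] [0.0592 0.0594 0.0101]
 tcp [0.5268 0.1922 0.2353] tool shift y,z [0.001  0.0204] yaw err -0.019618118331037486 tilt [-1.     -0.0004  0.0004] t 16.575 F [ 0.4739 -0.9066  0.5733]
s9 n 67 centre [0.5058 0.1937] rms 0.0016626360034442218 z95 0.10763758816708192 bbox mid [0.5092 0.192 ] [0.0566 0.058  0.0098]
 tcp [0.5266 0.1922 0.2351] tool shift y,z [-0.0014  0.0208] yaw err -0.01826097029190317 tilt [-1.     -0.0003  0.0009] t 16.625 F [ 0.4775  0.2904 -0.2883]
w9c n 158 centre [ 0.6478 -0.1816] rms 0.0011946025180655767 z95 0.04525247123879958 bbox mid [ 0.6476 -0.1818] [0.0617 0.0586 0.0093]
 tcp [0.5265 0.1922 0.235 ] tool shift y,z [ 0.3738 -0.1213] yaw err -0.01742139380779133 tilt [-1.     -0.0003  0.0011] t 16.675 F [-0.273  -0.4554  0.768 ]
tcp [0.5265 0.1922 0.235 ] shift [ 0.0248  0.3742 -0.1216] turn [-0.0003  0.0011  0.0003] gap 0.08533676832367952 F [-0.273  -0.4554  0.768 ] t 16.675
```

step_arm([
  [0,0,0.05,-0.01,0,0,0],
  [0,0,0.055,-0.02,0,0,0],
  [0,0,0.055,-0.02,0,0,0],
  [0,0,0.055,-0.02,0,0,0],
  [0,0,0.055,-0.02,0,0,0],
  [0,0,0.055,-0.02,0,0,0],
  [0,0.02,0.045,-0.01,0,0,0],
  [0,0,0,0,0,0,0],
])

```text
time: 17.68
eef_pos: [0.6468, -0.1878, 0.2062]
ee_rot: [-0.0, -0.704, -0.002, 0.711]
contact_force: [-0.4, 0.9, -0.3]
finger_gap: 0.0852
```

Run:
```python
from h import *
x=ring('w10','wrist',.038,.05,(.648,-.182),.04,.0285)
go(*x,.018)
```

```text
w10 n 537 centre [ 0.6472 -0.1825] rms 0.0009833850802000602 z95 0.04540116467847905 bbox mid [ 0.6466 -0.1822] [0.0602 0.0594 0.0086]
 tcp [ 0.6471 -0.1864  0.2076] tool shift y,z [-0.0039 -0.0001] yaw err 0.2431784998712038 tilt [-1.     -0.0027  0.0085] t 17.725 F [ 0.5811 -0.413  -0.0098]
tcp [ 0.6471 -0.1864  0.2076] shift [ 0.1896 -0.0034 -0.0017] turn [0.0043 0.0085 0.0027] gap 0.0853992014978239 F [ 0.5811 -0.413  -0.0098] t 17.725
```

step_arm([
  [0,0.03,-0.004,-0.002,0.004,0.008,0.003],
  [0,0.05,0,0,0,0,0],
  [0,0.05,0,0,0,0,0],
  [0,0.025,0,0,0,0,0],
  [0,0,0,0,0,0,0],
  [0,0,0,0,0,0,0],
])

```text
time: 18.48
eef_pos: [0.6495, -0.1753, 0.0527]
ee_rot: [0.002, 0.709, 0.002, -0.706]
contact_force: [1.1, 0.1, 0.5]
finger_gap: 0.0855
```

Run:
```python
from h import *
go(.647,-.1823,.018)
```

```text
tcp [ 0.6495 -0.1753  0.0527] shift [0.0347 0.007  0.0027] turn [ 0.0059 -0.0044 -0.0008] gap 0.08550078056345346 F [1.0581 0.0962 0.4926] t 18.475
```

step_arm([
  [0,0,0.007,0.0025,0.006,-0.004,0],
  [0,0.02,0,0,0,0,0],
  [0,0.014,0,0,0,0,0],
  [0,0,0,0,0,0,0],
  [1,0,0,0,0,0,0],
  [1,0,0,0,0,0,0],
  [1,0,0,0,0,0,0],
  [1,0,0,0,0,0,0],
])

```text
time: 19.48
eef_pos: [0.6483, -0.1832, 0.0202]
ee_rot: [0.001, 0.709, -0.001, -0.706]
contact_force: [0.4, 0.2, -0.8]
finger_gap: 0.0591
```

Run:
```python
from h import *
go(.647,-.1823,.018)
```

```text
tcp [ 0.6483 -0.1832  0.0202] shift [ 0.0022 -0.0009  0.0013] turn [-0.0005 -0.0045 -0.0025] gap 0.05906857980501811 F [ 0.372   0.1609 -0.7912] t 19.475
```

step_arm([
  [1,-0.02,0,0,0,0,0],
  [1,-0.05,0,0,0,0,0],
  [1,-0.05,0,0,0,0,0],
  [1,-0.05,0,0,0,0,0],
  [1,-0.05,-0.03,0.02,0,0,0],
  [1,-0.02,-0.05,0.03,0,0,0],
  [1,0,-0.05,0.03,0,0,0],
  [1,0,-0.05,0.03,0,0,0],
])

```text
time: 20.48
eef_pos: [0.5348, -0.0012, 0.2756]
ee_rot: [-0.0, 0.711, -0.003, -0.703]
contact_force: [0.7, 1.1, -0.5]
finger_gap: 0.0589
```

step_arm([
  [1,0,-0.04,0.02,0,0,0],
  [1,0,-0.04,0.005,0,0,0],
  [1,0,0,0,0,0,0],
  [1,0,0,0,0,0,0],
])

```text
time: 20.98
eef_pos: [0.5062, 0.0839, 0.2821]
ee_rot: [0.001, 0.714, -0.002, -0.7]
contact_force: [0.1, -0.6, -1.2]
finger_gap: 0.0591
```

Run:
```python
from h import *
held('w11','coarse_sieve',.128,.130,.143,.0202)
```

```text
w11 n 689 centre [0.506  0.1908] rms 0.0009826793052170578 z95 0.13727696237983866 bbox mid [0.5058 0.1919] [0.0599 0.0615 0.0081]
 tcp [0.5064 0.0838 0.2821] tool shift y,z [-0.1071  0.0005] yaw err -0.09677449096754745 tilt [-0.9998  0.0034 -0.0206] t 21.025 F [-0.3837 -0.0335 -0.4647]
0.81 [252.2, 258.9] rel [-0.0012 -0.0009  0.024 ] [0.0606 0.0586 0.0053] 0.025317963582522408
0.29 [417.8, 224.7] rel [-0.0932 -0.255  -0.2237] [0.0373 0.0361 0.0053] -0.2223867918443146
tcp [0.5065 0.0833 0.2813] shift [ 0.1327 -0.1088  0.0022] turn [-0.0026 -0.0195 -0.0034] gap 0.058844750037521786 F [ 0.3233 -0.3188 -1.1794] t 21.125
```

step_arm([
  [1,0,-0.05,0,-0.002,-0.02,-0.003],
  [1,0,-0.045,0,0,0,0],
  [1,0.03,-0.013,0,0,0,0],
  [1,0.045,0,0,0,0,0],
  [1,0.02,0,0,0,0,0],
  [1,0,0,0,0,0,0],
  [1,0,0,0,0,0,0],
])

```text
time: 22.0
eef_pos: [0.5094, 0.1892, 0.1839]
ee_rot: [0.003, -0.707, 0.004, 0.708]
contact_force: [0.9, -0.2, -0.8]
finger_gap: 0.0592
```

Run:
```python
from h import *
go(.507,.1922,.1482)
```

```text
tcp [0.5094 0.1892 0.1839] shift [ 0.0357 -0.003   0.0024] turn [-0.0095  0.0016 -0.0013] gap 0.05918186834676755 F [ 0.8942 -0.1901 -0.8254] t 22.0
```

step_arm([
  [1,0,-0.003,0.0025,-0.009,0,-0.001],
  [1,0.01,0,0,0,0,0],
  [1,0.01,0,0,0,0,0],
  [1,0,0,0,0,0,0],
  [1,0,0,0,0,0,0],
])

```text
time: 22.62
eef_pos: [0.5075, 0.1922, 0.1644]
ee_rot: [-0.0, 0.707, -0.0, -0.707]
contact_force: [-1.1, -0.8, -1.2]
finger_gap: 0.059
```

Run:
```python
from h import *
go(.507,.1922,.1482)
```

```text
tcp [0.5075 0.1922 0.1644] shift [0.0162 0.0001 0.0005] turn [-0.0005 -0.0009  0.0004] gap 0.05904286048252907 F [-1.0604 -0.8261 -1.2142] t 22.625
```

step_arm([
  [1,0.005,0,0.0005,0,-0.001,0],
  [1,0.005,0,0,0,0,0],
  [1,0.005,0,0,0,0,0],
  [1,0.001,0,0,0,0,0],
  [1,0,0,0,0,0,0],
])

```text
time: 23.25
eef_pos: [0.5071, 0.1922, 0.1475]
ee_rot: [-0.0, 0.707, -0.0, -0.707]
contact_force: [-0.5, -0.3, 1.2]
finger_gap: 0.0593
```

Run:
```python
from h import *
go(.507,.1922,.1482)
```

```text
tcp [0.5071 0.1922 0.1475] shift [-0.0007  0.      0.0001] turn [-0.0005 -0.0001  0.0004] gap 0.05933374342904686 F [-0.4649 -0.2968  1.2413] t 23.25
```

step_arm([
  [0,0,0,0,0,0,0],
  [0,0,0,0,0,0,0],
  [0,0,0,0,0,0,0],
  [0,-0.03,0,0,0,0,0],
  [0,-0.05,0,0,0,0,0],
  [0,-0.04,0,-0.02,0,0,0],
  [0,0,0,0,0,0,0],
  [0,0,0,0,0,0,0],
])

```text
time: 24.25
eef_pos: [0.5271, 0.1922, 0.2708]
ee_rot: [0.0, -0.707, 0.0, 0.707]
contact_force: [-1.0, 0.4, -0.4]
finger_gap: 0.0852
```

Run:
```python
from h import *
ring('w12','wrist',.164,.18,(.505,.193),.04,.0285)
im,d=r.capture('wrist')
ring('s12','side',.02,.034,(.402,-.298),.025,.0095)
go(.402,-.298,.15)
```

```text
w12 n 925 centre [0.5066 0.1912] rms 0.0009750605549212123 z95 0.1731087920105654 bbox mid [0.506  0.1911] [0.0603 0.0595 0.0107]
 tcp [0.5271 0.1922 0.2709] tool shift y,z [0.001  0.0205] yaw err -0.021139120010576457 tilt [-1.     -0.0003  0.0002] t 24.3 F [-0.1489 -0.0719  0.351 ]
s12 n 44 centre [ 0.402  -0.2967] rms 0.0032123901249211605 z95 0.029131263768892142 bbox mid [ 0.4041 -0.2974] [0.0189 0.0184 0.0108]
 tcp [0.5269 0.1922 0.2706] tool shift y,z [0.4889 0.1247] yaw err -0.02056637541673029 tilt [-1.     -0.0002  0.0009] t 24.4 F [ 0.102  -1.0872  0.0425]
tcp [0.5269 0.1922 0.2706] shift [0.1206 0.4902 0.1246] turn [-0.0004  0.0009  0.0002] gap 0.08528454572687315 F [ 0.102  -1.0872  0.0425] t 24.4
```

step_arm([
  [0,0,0.05,0.01,0,0,0],
  [0,0,0.055,0.012,0,0,0],
  [0,0,0.055,0.012,0,0,0],
  [0,0,0.055,0.012,0,0,0],
  [0,0,0.055,0.012,0,0,0],
  [0,0,0.055,0.012,0,0,0],
  [0,0,0.055,0.012,0,0,0],
  [0,0.02,0.05,0.012,0,0,0],
])

```text
time: 25.4
eef_pos: [0.4278, -0.2467, 0.2457]
ee_rot: [-0.002, -0.705, -0.003, 0.709]
contact_force: [2.0, 0.4, 0.1]
finger_gap: 0.0853
```

Run:
```python
from h import *
go(.402,-.298,.19)
```

```text
tcp [ 0.4278 -0.2467  0.2457] shift [0.0558 0.0512 0.0258] turn [0.0067 0.006  0.0005] gap 0.08532500370121052 F [2.0357 0.4203 0.138 ] t 25.4
```

step_arm([
  [0,0.02,0.038,0.026,0.007,0.006,0],
  [0,0.04,0,0,0,0,0],
  [0,0,0,0,0,0,0],
  [0,0,0,0,0,0,0],
])

```text
time: 25.9
eef_pos: [0.3986, -0.2879, 0.1824]
ee_rot: [0.003, -0.706, 0.001, 0.708]
contact_force: [0.1, 0.3, 0.7]
finger_gap: 0.0853
```

```bash
cat >> h.py <<'E'
def lidfit(name,xy,z0,z):
    p=r.camera_params('wrist'); im,d=r.capture('wrist'); save(name,im)
    P=cloud('wrist',np.ones(d.shape,bool),d,p); D=np.hypot(P[:,0]-xy[0],P[:,1]-xy[1])
    for lo,hi,rad in ((.0265,.034,.02),(.010,.0165,.04)):
        Q=P[(D<rad)&(P[:,2]>z0+lo)&(P[:,2]<z0+hi)]; print(name,len(Q),'mid',(np.percentile(Q,1,0)+np.percentile(Q,99,0))/2,np.ptp(Q,axis=0),'zmed',np.median(Q[:,2]))
    go(*xy,z)
E
python3 - <<'E'
from h import *
lidfit('w13',(.402,-.298),0,.018)
E
```

```text
w13 225 mid [ 0.4024 -0.2991  0.0284] [0.0182 0.0176 0.0035] zmed 0.02841063729963902
w13 1792 mid [ 0.4027 -0.2989  0.0128] [0.0595 0.0592 0.0062] zmed 0.012706856098391166
tcp [ 0.3986 -0.2878  0.1822] shift [ 0.1642  0.0107 -0.004 ] turn [-0.0047  0.0031  0.0031] gap 0.08578620581321303 F [-0.4173 -0.2977 -1.4895] t 25.95
```

View pics/w13.png

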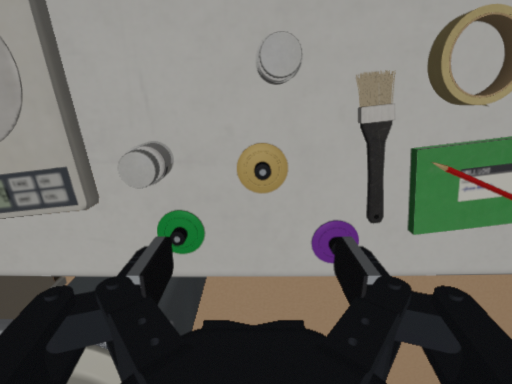

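The brass lid is at (262,167), distinct from green (181,232) and purple (335,241). Descending.

step_arm([
  [0,0.02,0.011,-0.004,-0.005,0.003,0.003],
  [0,0.05,0,0,0,0,0],
  [0,0.04,0,0,0,0,0],
  [0,0.02,0,0,0,0,0],
  [0,0,0,0,0,0,0],
  [0,0,0,0,0,0,0],
])

```text
time: 26.7
eef_pos: [0.4084, -0.2998, 0.0579]
ee_rot: [0.006, 0.71, -0.001, -0.704]
contact_force: [-0.6, -1.3, 0.0]
finger_gap: 0.0858
```

Run:
```python
from h import *
lidfit('w14',(.4025,-.299),0,.016)
```

```text
w14 561 mid [ 0.4028 -0.2988  0.0282] [0.0189 0.0185 0.0035] zmed 0.02841085178552891
w14 4123 mid [ 0.403  -0.2987  0.0128] [0.0597 0.0595 0.0065] zmed 0.012695830454468482
tcp [ 0.4084 -0.2999  0.0579] shift [ 0.0418 -0.0013  0.0063] turn [ 0.0067 -0.0093 -0.0092] gap 0.08532468650034568 F [ 0.3123 -0.1249  0.7241] t 26.75
```

step_arm([
  [0,0,-0.0013,0.006,0.007,-0.009,-0.009],
  [0,0.02,0,0,0,0,0],
  [0,0.02,0,0,0,0,0],
  [0,0,0,0,0,0,0],
])

```text
time: 27.25
eef_pos: [0.4028, -0.2998, 0.0208]
ee_rot: [0.0, 0.708, -0.001, -0.706]
contact_force: [0.6, 0.0, 1.5]
finger_gap: 0.0854
```

Run:
```python
from h import *
go(.4028,-.2988,.016)
```

```text
tcp [ 0.4028 -0.2998  0.0208] shift [ 0.0048 -0.001   0.    ] turn [-0.0013 -0.0027 -0.0027] gap 0.08540833741297084 F [0.5959 0.0196 1.4575] t 27.25
```

step_arm([
  [0,0.004,-0.001,0,-0.001,-0.003,-0.003],
  [0,0,0,0,0,0,0],
  [1,0,0,0,0,0,0],
  [1,0,0,0,0,0,0],
  [1,0,0,0,0,0,0],
  [1,0,0,0,0,0,0],
  [1,0,0,0,0,0,0],
])

```text
time: 28.12
eef_pos: [0.4037, -0.2997, 0.0197]
ee_rot: [0.001, 0.708, -0.001, -0.706]
contact_force: [-0.6, -0.9, 1.5]
finger_gap: 0.0162
```

Run:
```python
from h import *
go(.4028,-.2988,.016)
```

```text
tcp [ 0.4037 -0.2997  0.0197] shift [ 0.0037 -0.0009  0.0009] turn [-0.0004 -0.0017 -0.0019] gap 0.016191651404901954 F [-0.5588 -0.9059  1.4887] t 28.125
```

step_arm([
  [1,0,0,0,0,0,0],
  [1,0,0,0,0,0,0],
])

```text
time: 28.38
eef_pos: [0.4037, -0.2997, 0.0197]
ee_rot: [0.001, 0.708, -0.001, -0.706]
contact_force: [-0.2, 0.2, 1.2]
finger_gap: 0.0165
```

Run:
```python
from h import *
go(.4028,-.2988,.016)
im,d=r.capture('wrist'); save('w15',im)
```

```text
tcp [ 0.4037 -0.2997  0.0197] shift [ 0.0036 -0.0009  0.0009] turn [-0.0004 -0.0017 -0.0019] gap 0.01652103705546659 F [-0.2479  0.1807  1.1979] t 28.375
```

View pics/w15.png

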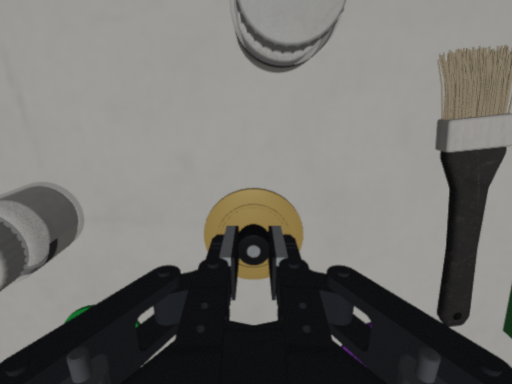

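The jaws hold the knob at (253,250), centred. I'll lift and travel to the stack.

step_arm([
  [1,-0.01,0,0,0,0,0],
  [1,-0.02,0,0,0,0,0],
  [1,-0.05,0,0,0,0,0],
  [1,-0.055,0,0,0,0,0],
  [1,-0.055,0,0,0,0,0],
  [1,-0.055,0,0,0,0,0],
  [1,-0.03,-0.03,-0.005,0,0,0],
  [1,0,-0.05,-0.012,0,0,0],
])

```text
time: 29.42
eef_pos: [0.4188, -0.2184, 0.3075]
ee_rot: [-0.001, 0.708, -0.002, -0.706]
contact_force: [1.4, 0.2, -2.0]
finger_gap: 0.0167
```

step_arm([
  [1,0,-0.05,-0.015,0,0,0],
  [1,0,-0.05,-0.015,0,0,0],
  [1,0,-0.05,-0.015,0,0,0],
  [1,0,-0.05,-0.015,0,0,0],
  [1,0,-0.05,-0.015,0,0,0],
  [1,0,-0.04,-0.012,0,0,0],
  [1,0,0,0,0,0,0],
  [1,0,0,0,0,0,0],
])

```text
time: 30.42
eef_pos: [0.507, 0.0835, 0.3129]
ee_rot: [0.0, 0.71, -0.002, -0.704]
contact_force: [0.3, -0.1, -0.2]
finger_gap: 0.0167
```

Run:
```python
from h import *
c=ring('w16','wrist',.166,.18,(.506,.192),.04,.0285)
go(*c,.184)
s,M=tool(); p=r.camera_params('wrist'); im,d=r.capture('wrist')
P=cloud('wrist',np.ones(d.shape,bool),d,p); L=(P-s['eef_pos'])@M   # tool axes: x down
Q=L[(np.hypot(L[:,1],L[:,2])<.045)&(L[:,0]>0.002)&(L[:,0]<.03)]
print(len(Q),'disc tool min',Q.min(0),'max',Q.max(0))
v,u=np.nonzero(d>0)
A=np.c_[Q[:,1:],np.ones(len(Q))]; k=np.linalg.lstsq(A,Q[:,0],rcond=None)[0]; res=Q[:,0]-A@k; ok=abs(res)<.003
k=np.linalg.lstsq(A[ok],Q[ok,0],rcond=None)[0]; print('plane x=',k,ok.mean(),np.std(Q[ok,0]-A[ok]@k)); B=Q[ok]
f=least_squares(lambda c:np.minimum(0,.030-np.hypot(B[:,1]-c[0],B[:,2]-c[1])),[0,0]).x; print('disc centre bbox',(B.min(0)+B.max(0))/2,np.ptp(B,axis=0),f)
```

```text
w16 n 718 centre [0.5062 0.1908] rms 0.0009720332686165718 z95 0.17314830783402307 bbox mid [0.5056 0.1915] [0.0605 0.0609 0.0081]
 tcp [0.507  0.0833 0.3129] tool shift y,z [-0.1075  0.0011] yaw err -0.1590828284255014 tilt [-1.      0.0034 -0.0082] t 30.475 F [ 0.8596 -0.7397 -0.5611]
tcp [0.507  0.0833 0.3129] shift [ 0.1285 -0.1079  0.0021] turn [-0.0028 -0.0082 -0.0034] gap 0.016616540918161678 F [ 0.8596 -0.7397 -0.5611] t 30.475
3931 disc tool min [ 0.0021 -0.0288 -0.029 ] max [0.0117 0.031  0.0309]
plane x= [-0.0005 -0.0035  0.0071] 0.9829559908420249 0.0009475940334951901
disc centre bbox [0.0072 0.0011 0.0009] [0.0061 0.0598 0.0599] [0.001 0.001]
```

step_arm([
  [1,0,-0.05,0,-0.003,-0.008,-0.003],
  [1,0,-0.045,0,0,0,0],
  [1,0.02,-0.014,0.001,0,0,0],
  [1,0.045,0,0,0,0,0],
  [1,0.02,0,0,0,0,0],
  [1,0,0,0,0,0,0],
  [1,0,0,0,0,0,0],
])

```text
time: 31.4
eef_pos: [0.5075, 0.1881, 0.2282]
ee_rot: [-0.004, 0.708, -0.004, -0.706]
contact_force: [0.6, -0.2, -0.8]
finger_gap: 0.0161
```

Run:
```python
from h import *
go(.507,.1923,.1837)
```

```text
tcp [0.5075 0.1881 0.2282] shift [ 0.0445 -0.0042  0.0007] turn [-0.0113 -0.0038 -0.0005] gap 0.016092262462251736 F [ 0.6383 -0.1712 -0.76  ] t 31.4
```

step_arm([
  [1,0,-0.004,0,-0.011,-0.004,0],
  [1,0.015,0,0,0,0,0],
  [1,0.012,0,0,0,0,0],
  [1,0,0,0,0,0,0],
  [1,0,0,0,0,0,0],
])

```text
time: 32.02
eef_pos: [0.5081, 0.192, 0.2009]
ee_rot: [-0.0, 0.708, -0.0, -0.707]
contact_force: [0.6, 1.0, -0.8]
finger_gap: 0.0161
```

Run:
```python
from h import *
go(.507,.1923,.1837)
```

```text
tcp [0.5081 0.192  0.2009] shift [ 0.0172 -0.0003  0.0011] turn [-0.0002 -0.0014 -0.0001] gap 0.016087544100150557 F [ 0.5957  0.9619 -0.7708] t 32.025
```

step_arm([
  [1,0.005,0,0.001,0,-0.001,0],
  [1,0.005,0,0,0,0,0],
  [1,0.005,0,0,0,0,0],
  [1,0.001,0,0,0,0,0],
  [1,0,0,0,0,0,0],
])

```text
time: 32.65
eef_pos: [0.5072, 0.192, 0.1841]
ee_rot: [-0.0, 0.707, -0.0, -0.707]
contact_force: [-0.2, -0.1, -0.4]
finger_gap: 0.0164
```

Run:
```python
from h import *
go(.507,.1923,.1837)
```

```text
tcp [0.5072 0.192  0.1841] shift [ 0.0004 -0.0003  0.0002] turn [-0.0002 -0.0009  0.    ] gap 0.0164422764760914 F [-0.2377 -0.1308 -0.419 ] t 32.65
```

Release, rise straight up, back off and verify.

step_arm([
  [0,0,0,0,0,0,0],
  [0,0,0,0,0,0,0],
  [0,0,0,0,0,0,0],
  [0,0,0,0,0,0,0],
  [0,-0.03,0,0,0,0,0],
  [0,-0.05,0,0,0,0,0],
  [0,-0.03,0,0,0,0,0],
  [0,0,0,0,0,0,0],
])

```text
time: 33.65
eef_pos: [0.5069, 0.192, 0.2977]
ee_rot: [-0.0, 0.707, -0.0, -0.707]
contact_force: [-0.4, 0.3, -0.3]
finger_gap: 0.0854
```

Run:
```python
from h import *
lidfit('w17',(.506,.192),.164,.3)
im,d=r.capture('side'); save('s17',cv2.resize(im[100:290,60:380],None,fx=2.4,fy=2.4,interpolation=cv2.INTER_CUBIC))
P=cloud('side',np.ones(d.shape,bool),d); D=np.hypot(P[:,0]-.506,P[:,1]-.192)
for lo,hi in ((.09,.108),(.111,.135),(.139,.171)):
    Q=P[(D<.045)&(P[:,2]>lo)&(P[:,2]<hi)]; f=least_squares(lambda c:np.hypot(Q[:,0]-c[0],Q[:,1]-c[1])-.03,[.506,.192],loss='soft_l1',f_scale=.002); print(lo,len(Q),f.x,np.abs(f.fun).mean())
for m in r.masks_of('side','jar_a'):
    Q=cloud('side',m['mask'],d); zt=np.percentile(Q[:,2],97); T=Q[Q[:,2]>zt-.006]; print('jar',m['conf'],zt,(T.min(0)+T.max(0))/2)
```

```text
w17 301 mid [0.5062 0.1909 0.1923] [0.0179 0.0179 0.0039] zmed 0.19235489431433908
w17 2367 mid [0.5063 0.1909 0.1766] [0.0593 0.0589 0.0064] zmed 0.17659231949104925
tcp [0.5066 0.1919 0.2964] shift [-0.0036 -0.0001  0.0006] turn [-0.0002  0.0006 -0.0003] gap 0.08522842327397055 F [ 0.3036 -0.1089  0.3312] t 33.7
0.09 112 [0.5055 0.1938] 0.0009471962138893174
0.111 162 [0.5058 0.1932] 0.0010505448830492564
0.139 227 [0.5061 0.1933] 0.000998440883437202
jar 0.92 0.05962352528130277 [ 0.5174 -0.3126  0.0577]
jar 0.58 0.059644452032876744 [ 0.4137 -0.1707  0.0577]
```

View pics/s17.png

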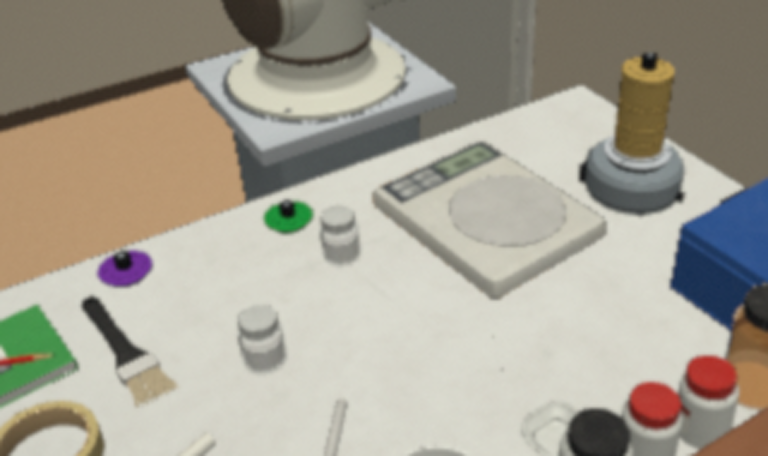

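The stack stands complete and straight at (645,105) in the crop, and the jars at (339,235) and (261,337) are upright. Handing in.

```bash
python3 -c "
from cell import r
print(r.sign_off())"
```

```text
the job is handed in; nothing more can be done
None
```

The sieve stack is on the shaker pan in the right order (fine, medium, coarse, brass lid), and I handed the job in at about 34 s of the 136 s allowed. The gripper is open and was about 12 cm above the stack's last release point when I handed in.

- **Heights:** right after each was set down, the tops measured 109.1, 137.2 and 173.1 mm for the sieves, where 109, 137 and 173 are expected. The lid disc top measured 176.6 mm against 177.
- **Centring:** the layers lie within about 1 mm of one another.
- **Level:** I did not measure the tilt of each piece separately. The side view shows the stack straight.
- **Jars:** both stand upright, with positions within about 2 mm of the first measurement.

No check failed, but two readings disagreed slightly. The side and wrist cameras differ by about 2 mm on the stack's position in y, which is within the calibration error. The jaws also read 16 mm on the lid's knob, which is listed as 19 mm, but the grip held and the lid seated normally.

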